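Load the cigar mould press and clamp every mould

TASK

Take every wooden cigar mould from the dark mat and set it flat on the floor of a bay of the green press, one mould to a bay, and turn the red clamp bolt of every loaded bay clockwise fully home to its end stop, so that its tab lies over the mould. Leave the other things on the table where they are.

Things in the scene. Friction and masses are not known exactly. Their poses are not given: they have to be found in the camera images.
- press: The green mould press, fixed to the table: a bed 176 (x) x 260 (y) x 28 mm high with four open-topped pockets (bays A, B, C, D from its +y side to its -y side, 64 mm apart) and one red captive clamp bolt at the -x end of each bay. Origin: centre of the bed's underside; in the bed's frame the bays are centred at x = +13 mm and the bolts stand at x = -71 mm. Its yaw varies.
- bayA (a point): Centre of the floor of bay A, 10 mm above the table. The pocket is 130 mm long along the point's x, 38 mm wide along its y and 18 mm deep, so that a mould fits with 5 mm to spare at each end and 4 mm on each side; 26 mm of solid bed lies between bays.
- bayB (a point): Centre of the floor of bay B, 10 mm above the table. The pocket is 130 mm long along the point's x, 38 mm wide along its y and 18 mm deep, so that a mould fits with 5 mm to spare at each end and 4 mm on each side; 26 mm of solid bed lies between bays.
- bayC (a point): Centre of the floor of bay C, 10 mm above the table. The pocket is 130 mm long along the point's x, 38 mm wide along its y and 18 mm deep, so that a mould fits with 5 mm to spare at each end and 4 mm on each side; 26 mm of solid bed lies between bays.
- bayD (a point): Centre of the floor of bay D, 10 mm above the table. The pocket is 130 mm long along the point's x, 38 mm wide along its y and 18 mm deep, so that a mould fits with 5 mm to spare at each end and 4 mm on each side; 26 mm of solid bed lies between bays.
- clampA (a joint): Captive clamp bolt of bay A (rad). Grows turning clockwise seen from above, from 0 (slack, tab clear of the bay) to the end stop at 4.4 (home: the tab lies over the end of the mould, the red bar points along the bay). It starts between 0 and 1.0, so several grasps are needed; the tab is clear of the bay until the last 0.9 rad. It takes about 0.06 N m, stays where it is left and neither rises nor sinks.
- clampA_grip (a point): Centre of the red bar grip of bolt A, on the vertical turning axis, 80 mm above the table. The bar is 40 mm long along the point's x, 12 mm thick along its y and 30 mm high (65 to 95 mm above the table); the point turns with the bolt. The steel tab below it (53 to 58 mm above the table, 14 mm wide) reaches 44 mm from the axis along the point's +x; a dark collar of 24 mm diameter around the axis tops out at 63 mm.
- clampB (a joint): Captive clamp bolt of bay B (rad). Grows turning clockwise seen from above, from 0 (slack, tab clear of the bay) to the end stop at 4.4 (home: the tab lies over the end of the mould, the red bar points along the bay). It starts between 0 and 1.0, so several grasps are needed; the tab is clear of the bay until the last 0.9 rad. It takes about 0.06 N m, stays where it is left and neither rises nor sinks.
- clampB_grip (a point): Centre of the red bar grip of bolt B, on the vertical turning axis, 80 mm above the table. The bar is 40 mm long along the point's x, 12 mm thick along its y and 30 mm high (65 to 95 mm above the table); the point turns with the bolt. The steel tab below it (53 to 58 mm above the table, 14 mm wide) reaches 44 mm from the axis along the point's +x; a dark collar of 24 mm diameter around the axis tops out at 63 mm.
- clampC (a joint): Captive clamp bolt of bay C (rad). Grows turning clockwise seen from above, from 0 (slack, tab clear of the bay) to the end stop at 4.4 (home: the tab lies over the end of the mould, the red bar points along the bay). It starts between 0 and 1.0, so several grasps are needed; the tab is clear of the bay until the last 0.9 rad. It takes about 0.06 N m, stays where it is left and neither rises nor sinks.
- clampC_grip (a point): Centre of the red bar grip of bolt C, on the vertical turning axis, 80 mm above the table. The bar is 40 mm long along the point's x, 12 mm thick along its y and 30 mm high (65 to 95 mm above the table); the point turns with the bolt. The steel tab below it (53 to 58 mm above the table, 14 mm wide) reaches 44 mm from the axis along the point's +x; a dark collar of 24 mm diameter around the axis tops out at 63 mm.
- clampD (a joint): Captive clamp bolt of bay D (rad). Grows turning clockwise seen from above, from 0 (slack, tab clear of the bay) to the end stop at 4.4 (home: the tab lies over the end of the mould, the red bar points along the bay). It starts between 0 and 1.0, so several grasps are needed; the tab is clear of the bay until the last 0.9 rad. It takes about 0.06 N m, stays where it is left and neither rises nor sinks.
- clampD_grip (a point): Centre of the red bar grip of bolt D, on the vertical turning axis, 80 mm above the table. The bar is 40 mm long along the point's x, 12 mm thick along its y and 30 mm high (65 to 95 mm above the table); the point turns with the bolt. The steel tab below it (53 to 58 mm above the table, 14 mm wide) reaches 44 mm from the axis along the point's +x; a dark collar of 24 mm diameter around the axis tops out at 63 mm.
- mouldA_center (a point): Centre of closed wooden cigar mould A, a rigid block 120 (x) x 30 (y) x 40 mm high (z up), about 0.11 kg, pale wood with a dark parting line; either end may face either way. It starts upright on the dark mat. Three or four moulds are present; an absent one reads None. Seated on a bay floor its centre is 20 mm above the bay point and its top 22 mm above the bed, 3 mm below the clamp tab.
- mouldB_center (a point): Centre of closed wooden cigar mould B, a rigid block 120 (x) x 30 (y) x 40 mm high (z up), about 0.11 kg, pale wood with a dark parting line; either end may face either way. It starts upright on the dark mat. Three or four moulds are present; an absent one reads None. Seated on a bay floor its centre is 20 mm above the bay point and its top 22 mm above the bed, 3 mm below the clamp tab.
- mouldC_center (a point): Centre of closed wooden cigar mould C, a rigid block 120 (x) x 30 (y) x 40 mm high (z up), about 0.11 kg, pale wood with a dark parting line; either end may face either way. It starts upright on the dark mat. Three or four moulds are present; an absent one reads None. Seated on a bay floor its centre is 20 mm above the bay point and its top 22 mm above the bed, 3 mm below the clamp tab.
- mouldD_center (a point): Centre of closed wooden cigar mould D, a rigid block 120 (x) x 30 (y) x 40 mm high (z up), about 0.11 kg, pale wood with a dark parting line; either end may face either way. It starts upright on the dark mat. Three or four moulds are present; an absent one reads None. Seated on a bay floor its centre is 20 mm above the bay point and its top 22 mm above the bed, 3 mm below the clamp tab.
- paste_jar: Bystander: screw-top paste jar, 64 mm across, 85 mm high. Leave it alone.
- coffee_mug: Bystander: blue mug, 76 mm across, 90 mm high. Leave it alone.
- leaf_knife: Bystander: flat steel leaf knife with a wooden back, 150 x 51 x 10 mm. Leave it alone.
- ring_gauge: Bystander: wooden ring gauge board, 60 x 160 x 10 mm with three holes. Leave it alone.
- paste_brush: Bystander: small paste brush lying on the table. Leave it alone.
- scrap_bowl: Bystander: terracotta bowl, 110 mm across, 45 mm high. Leave it alone.

How it is judged:
By the outcome, as a careful person would: the job done as asked, in the order asked, and still so for the second after the job is handed in, with the robot touching nothing.
Of mouldA, mouldB, mouldC, mouldD only 3 to 4 are there at a start; the rules pass over those that are not, and their reading is None.
At some moment in a run one of mouldA, mouldB, mouldC, mouldD may be knocked a few centimetres aside while the robot is not near it.
Once in a run the grip may slacken for a moment while it holds something.
It also fails if it takes over 210 s, if anything falls off the work surface, if the arm or the gripper's body presses on something with over 40 N, if the wrist force passes 120 N, or if a joint passes its speed limit or range.

ROBOT

A 7-joint arm with a two-finger parallel gripper is mounted at the origin on the work surface. World frame = base frame: x ahead of the robot, y to its left, z up, the work surface at z = 0. Lengths are in m, angles in rad, forces in N, time in s.
With the tool pointing down it reaches from about 0.4 to 0.875 m from the base axis. Payload 6.5 kg.
Tool frame: the origin (TCP) lies on the centre line of the jaws, within the pads' length; the fingertips stand 14 mm ahead of it and the grasp point (between the pads) lies 5 mm behind it (bot.finger_overhang is the distance from the TCP to the fingertips, in m); z points along the fingers, y is the line along which they close (so a half turn about z gives the same grasp; the last joint's range is limited). The gripper opens to 88 mm and grips with 3 to 60 N. Pads are 18 mm wide; open, the fingers measure 123 mm over their backs; the gripper's body (75 mm by 187 mm) begins 45 mm behind the grasp point.
Start: joints at [-1.279, 0.536, -0.004, 1.538, 0.003, 1.067, -0.071], TCP at [0.228, 0.609, 0.253] pointing down, gripper open.
Joint ranges: [-2.7, 2.7], [-0.37, 2.16], [-1.27, 1.26], [0.24, 2.4], [-1.31, 4.45], [0.19, 1.91], [-2.76, 2.76]. Speed limits (rad/s): [2.39, 2.39, 3.14, 3.14, 3.14, 3.14, 3.14].

INTERFACE

Orientations are given as a unit quaternion [x, y, z, w].
In Python, from bench import bot gives the robot as it stands. The module is installed in compiled form; this text tells all that it offers.
- The arm moves only by the tool arm_command, never from a script. Its argument "steps" is one flat list of numbers, 6 for each row, row after row: the shift along the tool's x, y, z normalised to -1 to 1, where 1 is 0.025 m, then the turn, a rotation vector about the tool's x, y, z normalised to -1 to 1, where 1 is 8 degrees. In form: [tx, ty, tz, rx, ry, rz, tx, ty, tz, rx, ry, rz, ...]. A call has 1 to 8 rows; each row shifts and turns the commanded pose from where the row before left it, along the tool's axes as they then stand; what a row does not reach is not made up. A row lasts 1/10 s, in which the tool goes at most 50 mm and 8.59 degrees, less where a joint would pass 70% of its speed; a pose out of reach is approached as far as the arm can. A call with a number of a shift or a turn outside -1 to 1 is refused whole. A call with a gripper value outside its range is refused whole. "gripper" is the opening, from 0 (shut) to 1 (fully open), set as the call begins (left out, the last holds). The fingers move at their own pace and stop on an object; the grip force is fixed at half the most. Time passes only in rows, so rows that do not move let the fingers close. It gives the time, the measured TCP pose, the force, the opening and the grip force at its end, in the units of the state.
- bot.get_obs(): the state, without advancing time (a new reading comes with each control period).
- bot.get_image(name): name is "side" or "top"; returns (picture, depth): 480x640x3 uint8, red, green, blue; 480x640 float32, m along the optical axis (not along the pixel's ray), 0 where there is no reading.
- bot.calibration(name): a dict with "K" (3x3 intrinsics, pixels), "extrinsics" (4x4, takes a point from camera to world coordinates). Camera axes: x right, y down, z forward; pixel columns grow to the right and rows downward; lengths in m; the calibration is good to about 2 mm. A picture is of the moment at which its call begins. calibration takes no time and is no camera call.
- bot.finish_job(): hands the job in; it is judged then, once.
The state is a dict: "time": time; "joint_positions": joint angles; "dq": joint speeds; "effort": joint torques, N m; "tool_pos": TCP position; "orientation": TCP orientation; "contact_force": force on the tool from outside, world axes, zero at the start; "moment": the same for the moment, N m; "finger_gap": finger opening in m; "grip_force": force on a finger pad.
Only numpy, scipy, OpenCV 4.12 (cv2) and the standard library are available. Lean on these libraries where they do the work, as an engineer would, in place of code of your own. Each camera call takes 0.05 s, during which the arm holds its last target. There are 200 camera calls.

## Working session

There is one attempt and no reset: what is moved stays moved. The work goes in short steps, Python scripts to look and compute and a tool call to move; the robot and the scene stay as the last step left them, time stands still between calls to the robot, and variables do not carry over. Pictures are saved under pics/ and viewed, at most 14 in all, crops included, and the job is handed in when it is done.

Besides the shell and the picture viewer there is one more tool, called after ">>>" by a JSON object that holds its "api" and its "payload". arm_command: Moves the arm, as the interface text tells. Scaled input: -1 to 1 covers 0.025 m each way for a shift and 8 degrees each way for a turn. Its arguments: {"type":"object","properties":{"steps":{"type":"array"},"gripper":{"type":"number"}},"required":["steps"]}

```bash
mkdir -p pics
cat > h.py <<'E'
import numpy as np, cv2
from bench import bot
from scipy.spatial.transform import Rotation as R
def grab(n,tag):
    im,d=bot.get_image(n); cv2.imwrite(f'pics/{tag}.png',im[:,:,::-1]); return im,d
def cloud(n,d):
    c=bot.calibration(n);K=c['K'];T=c['extrinsics']
    v,u=np.mgrid[:480,:640]
    P=np.stack([(u-K[0,2])/K[0,0]*d,(v-K[1,2])/K[1,1]*d,d],-1)
    return P@T[:3,:3].T+T[:3,3]
E
python3 - <<'E'
from h import *
for n in('top','side'):
    im,d=grab(n,n+'0'); np.savez(n+'0.npz',im=im,d=d)
    c=bot.calibration(n); print(n,c['K'].round(1).tolist(),c['extrinsics'].round(3).tolist(),(d==0).mean())
o=bot.get_obs()
print({k:np.round(v,3).tolist() for k,v in o.items()})
print(R.from_quat(o['orientation']).as_matrix().round(3))
E
```

```text
top [[600.5, 0.0, 317.9], [0.0, 600.5, 228.5], [0.0, 0.0, 1.0]] [[0.009, -0.985, 0.174, 0.316], [-1.0, -0.008, 0.006, 0.03], [-0.004, -0.174, -0.985, 1.563], [0.0, 0.0, 0.0, 1.0]] 0.003938802083333333
side [[449.3, 0.0, 313.5], [0.0, 449.3, 236.5], [0.0, 0.0, 1.0]] [[0.998, -0.053, 0.041, 0.529], [-0.067, -0.726, 0.684, -0.801], [-0.006, -0.686, -0.728, 0.967], [0.0, 0.0, 0.0, 1.0]] 0.003896484375
{'time': 0.1, 'joint_positions': [-1.279, 0.537, -0.004, 1.539, 0.003, 1.067, -0.071], 'dq': [0.001, -0.001, 0.001, -0.002, -0.001, 0.0, -0.001], 'effort': [0.003, -57.207, 0.994, -25.223, -0.056, 0.013, 0.0], 'tool_pos': [0.227, 0.608, 0.252], 'orientation': [0.178, 0.984, -0.001, -0.0], 'contact_force': [-0.184, -0.291, -0.067], 'moment': [-0.064, -0.035, -0.021], 'grip_force': 0.0, 'finger_gap': 0.088}
[[-0.937  0.35  -0.   ]
 [ 0.35   0.937 -0.001]
 [-0.    -0.001 -1.   ]]
```

View pics/top0.png

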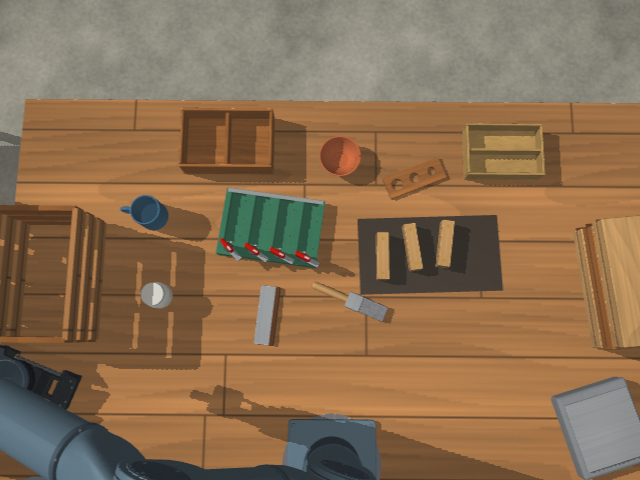

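View pics/side0.png

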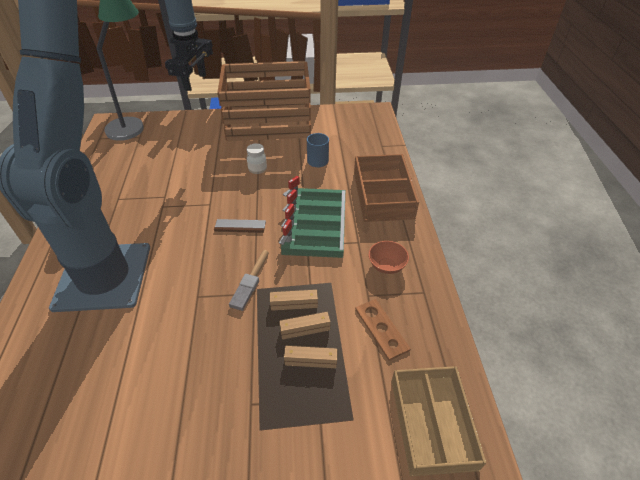

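The top view shows three moulds on the mat at (383,256), (412,247) and (445,244). The press is at (272,228), with its red bolts along the near edge, from (228,245) to (307,258). The side view agrees. Next I'll measure positions.

```bash
cat >> h.py <<'E'
def rect(p):
    (c,s,a)=cv2.minAreaRect((p[:,:2]*1000).astype(np.float32))
    if s[0]<s[1]: s=s[::-1]; a+=90
    return np.round(c,1),np.round(s,1),round((a+90)%180-90,1)
def blobs(m,W,mn=60):
    n,l,st,_=cv2.connectedComponentsWithStats(m.astype(np.uint8)*1)
    for i in range(1,n):
        if st[i,4]>=mn:
            p=W[l==i]; yield p,l==i
def hsv(im): return cv2.cvtColor(im,cv2.COLOR_RGB2HSV)
def moulds(im,d,n,box=(.35,.75,-.5,-.05),zr=(.03,.052)):
    W=cloud(n,d);m=(W[...,2]>zr[0])&(W[...,2]<zr[1])&(W[...,0]>box[0])&(W[...,0]<box[1])&(W[...,1]>box[2])&(W[...,1]<box[3])
    for p,_ in blobs(m,W): 
        print(n,'mould',rect(p),'z',np.median(p[:,2]).round(4),len(p))
def bolts(im,d,n):
    W=cloud(n,d);h=hsv(im); r=((h[...,0]<6)|(h[...,0]>174))&(h[...,1]>170)&(h[...,2]>110)&(W[...,2]>.06)&(W[...,2]<.11)
    for p,_ in blobs(r,W,20):
        print(n,'all',rect(p),'zmax',p[:,2].max().round(3)); q=p[p[:,2]>.088]
        if len(q)>10: print('   top',rect(q),len(q))
E
python3 - <<'E'
from h import *
for n in('top','side'):
    z=np.load(n+'0.npz');im,d=z['im'],z['d'];W=cloud(n,d)
    moulds(im,d,n); bolts(im,d,n)
    h=hsv(im); g=(h[...,0]>65)&(h[...,0]<95)&(h[...,1]>80)
    roi=(W[...,0]>.3)&(W[...,0]<.8)&(abs(W[...,1])<.35)
    m=g&roi&(W[...,2]>.022)&(W[...,2]<.034); 
    p=W[m]; c=np.median(p[:,:2],0); p=p[np.linalg.norm(p[:,:2]-c,axis=1)<.2]
    print(n,'bed',rect(p),np.median(p[:,2]))
    fl=g&roi&(W[...,2]<.016)&(W[...,2]>.004)
    fl=cv2.erode(fl.astype(np.uint8),np.ones((2,2)))
    for p,_ in blobs(fl,W,80): print('floor',rect(p),np.median(p[:,2]).round(3),len(p))
E
```

```text
top mould (array([ 732.6, -422.1]), array([152. ,  19.7]), 84.3) z 0.0455 197
top mould (array([ 552.2, -288.4]), array([121.8,  32.3]), -7.7) z 0.0405 566
top mould (array([ 542. , -202.9]), array([120.4,  31.7]), 9.0) z 0.0404 571
top mould (array([ 518.3, -126. ]), array([120.6,  31. ]), -0.3) z 0.041 561
top all (array([533.4, 266.7]), array([37.7, 10.5]), 45.9) zmax 0.105
   top (array([533.6, 266.5]), array([37.5, 10.3]), 41.2) 51
top all (array([526.1, 203.4]), array([38.7, 13.6]), 55.4) zmax 0.101
   top (array([525.1, 204.1]), array([38.6, 11.4]), 57.1) 53
top all (array([516.9, 140.1]), array([37.4, 11.7]), 64.2) zmax 0.103
   top (array([516.9, 140.9]), array([35.9, 11.1]), 64.2) 56
top all (array([508.2,  77.6]), array([37.6, 11.8]), 63.6) zmax 0.103
   top (array([508.2,  77.6]), array([37.6, 11.8]), 63.6) 56
top bed (array([590.3, 163.1]), array([258.5, 175. ]), 82.4) 0.028572038602210137
floor (array([618.1, 257.8]), array([126.6,  34.7]), -6.8) 0.011 318
floor (array([610.2, 193.7]), array([124.4,  33.3]), -7.6) 0.011 349
floor (array([601.5, 129.9]), array([126.1,  34.9]), -7.6) 0.011 408
floor (array([593.7,  65.8]), array([124.5,  34.8]), -7.3) 0.011 436
side mould (array([ 517.5, -131.4]), array([118.6,  36.5]), -0.6) z 0.0403 569
side mould (array([ 541.1, -207. ]), array([120. ,  33.4]), 8.7) z 0.0402 634
side mould (array([ 549.7, -292.3]), array([118.9,  32.7]), -7.7) z 0.04 729
side mould (array([ 731.7, -425.3]), array([148.7,  21.2]), 84.0) z 0.0479 339
side bed (array([596.9, 160.2]), array([256.9, 137.2]), 82.5) 0.028621925929631142
```

>>> {"api": "arm_command", "payload": {"steps": [-0.88,-0.98,0,0,0,0,-0.88,-0.98,0,0,0,0,-0.88,-0.98,0,0,0,0,-0.88,-0.98,0,0,0,0,-0.88,-0.98,0,0,0,0,-0.88,-0.98,0,0,0,0,-0.88,-0.98,0,0,0,0,-0.88,-0.98,0,0,0,0], "gripper": 0.6}}

```text
time: 0.9
tool_pos: [0.324, 0.3621, 0.2525]
orientation: [0.178, 0.984, -0.0, -0.0]
contact_force: [-0.2, -0.5, -0.3]
finger_gap: 0.0528
grip_force: 0.0
```

>>> {"api": "arm_command", "payload": {"steps": [-0.88,-0.98,0,0,0,0,-0.88,-0.98,0,0,0,0,-0.88,-0.98,0,0,0,0,-0.88,-0.98,0,0,0,0,-0.88,-0.98,0,0,0,0,-0.88,-0.98,0,0,0,0,-0.88,-0.98,0,0,0,0,-0.88,-0.98,0,0,0,0]}}

```text
time: 1.7
tool_pos: [0.4202, 0.117, 0.2526]
orientation: [0.178, 0.984, -0.0, -0.0]
contact_force: [0.9, 1.2, -0.1]
finger_gap: 0.0525
grip_force: 0.0
```

>>> {"api": "arm_command", "payload": {"steps": [-0.88,-0.98,0,0,0,0,-0.88,-0.98,0,0,0,0,-0.88,-0.98,0,0,0,0,-0.88,-0.98,0,0,0,0,-0.88,-0.98,0,0,0,0,-0.88,-0.98,0,0,0,0,-0.88,-0.98,0,0,0,0,-0.88,-0.98,0,0,0,0]}}

```text
time: 2.5
tool_pos: [0.5164, -0.128, 0.2525]
orientation: [0.178, 0.984, 0.0, -0.0]
contact_force: [0.3, 0.8, 0.3]
finger_gap: 0.053
grip_force: 0.0
```

>>> {"api": "arm_command", "payload": {"steps": [0,0,0.8,0,0,-0.63,0,0,0.8,0,0,-0.63,0,0,0.8,0,0,-0.63,0,0,0.8,0,0,-0.63,0,0,0.8,0,0,0,0,0,0.8,0,0,0,0,0,0.4,0,0,0,0,0,0,0,0,0]}}

```text
time: 3.3
tool_pos: [0.5152, -0.1266, 0.1215]
orientation: [0.003, 1.0, 0.0, -0.001]
contact_force: [-0.2, 0.1, -0.6]
finger_gap: 0.0528
grip_force: 0.0
```

```bash
cat >> h.py <<'E'
def go(x,y,yaw=None,z=None):
    """shift in tool axes (units of 25 mm) to world x,y,z mm at present orientation; yaw = wanted tool y axis angle, deg (mod 180)"""
    o=bot.get_obs(); M=R.from_quat(o['orientation']).as_matrix(); p=np.array(o['tool_pos'])*1000
    yw=np.degrees(np.arctan2(M[1,1],M[0,1]))
    t=M.T@(np.array([x,y,p[2] if z is None else z])-p)
    print('t',round(o['time'],1),'pos',p.round(1),'yaw',yw.round(1),'tilt',np.degrees(np.arccos(-M[2,2])).round(2),'j',np.round(o['joint_positions'],2).tolist())
    print('shift units',(t/25).round(2),'turn units',None if yaw is None else round(-((yaw-yw+90)%180-90)/8,2),'gap',round(o['finger_gap']*1000,1),'F',np.round(o['contact_force'],1))
E
python3 - <<'E'
from h import *
im,d=grab('side','s1'); moulds(im,d,'side')
go(518,-127,89.7,36)
E
```

```text
side mould (array([ 517.4, -130. ]), array([118.9,  34.3]), -0.0) z 0.04 561
side mould (array([ 541.1, -207.4]), array([120.1,  33.5]), 7.5) z 0.0404 629
side mould (array([ 549.8, -291.6]), array([119. ,  33.7]), -7.4) z 0.0402 725
side mould (array([ 731.3, -425. ]), array([148.6,  21.3]), 83.8) z 0.0479 343
t 3.4 pos [ 516.  -126.8  122.5] yaw 89.7 tilt 0.06 j [-0.04, 0.53, 0.25, 1.96, -0.2, 0.67, 1.9]
shift units [-0.08 -0.01  3.46] turn units -0.0 gap 52.5 F [-0.2  0.6 -0.1]
```

>>> {"api": "arm_command", "payload": {"steps": [-0.08,0,0.8,0,0,0,0,0,0.8,0,0,0,0,0,0.8,0,0,0,0,0,0.7,0,0,0,0,0,0.36,0,0,0,0,0,0,0,0,0]}}

```text
time: 3.95
tool_pos: [0.5182, -0.1268, 0.0361]
orientation: [0.003, 1.0, 0.0, -0.0]
contact_force: [-0.6, -0.5, 0.2]
finger_gap: 0.0525
grip_force: 0.0
```

>>> {"api": "arm_command", "payload": {"steps": [0,0,0,0,0,0,0,0,0,0,0,0,0,0,0,0,0,0,0,0,0,0,0,0,0,0,0,0,0,0,0,0,0,0,0,0], "gripper": 0}}

```text
time: 4.55
tool_pos: [0.5189, -0.127, 0.037]
orientation: [0.003, 1.0, -0.0, 0.001]
contact_force: [-1.4, 0.3, 7.4]
finger_gap: 0.0299
grip_force: 30.0
```

>>> {"api": "arm_command", "payload": {"steps": [0,0,-0.8,0,0,0,0,0,-1,0,0,0,0,0,-1,0,0,0,0,0,-1,0,0,0,0,0,-0.8,0,0,0,0,0,0,0,0,0]}}

```text
time: 5.15
tool_pos: [0.5199, -0.1272, 0.1536]
orientation: [0.003, 1.0, -0.0, 0.002]
contact_force: [0.7, 0.5, -0.9]
finger_gap: 0.0296
grip_force: 30.0
```

>>> {"api": "arm_command", "payload": {"steps": [-0.36,0.97,0,0,0,0,-0.36,0.97,0,0,0,0,-0.36,0.97,0,0,0,0,-0.36,0.97,0,0,0,0,-0.36,0.97,0,0,0,0,-0.36,0.97,0,0,0,0,-0.36,0.97,0,0,0,0,-0.36,0.97,0,0,0,0]}}

```text
time: 5.95
tool_pos: [0.5909, 0.0677, 0.1498]
orientation: [0.003, 1.0, -0.0, -0.001]
contact_force: [-0.8, -0.2, -0.5]
finger_gap: 0.03
grip_force: 30.0
```

>>> {"api": "arm_command", "payload": {"steps": [0,0,0,0,0,0.46,0,0,0,0,0,0.45,0,0,0,0,0,0,0,0,0,0,0,0]}}

```text
time: 6.35
tool_pos: [0.5909, 0.0665, 0.1503]
orientation: [0.066, 0.998, -0.0, -0.001]
contact_force: [0.0, 0.3, -1.0]
finger_gap: 0.0301
grip_force: 30.0
```

Run:
```python
from h import *
im,d=grab('top','t2')
W=cloud('top',d)
moulds(im,d,'top',box=(.5,.7,.0,.15),zr=(.1,.16))
moulds(im,d,'top',box=(.4,.68,-.5,-.05))
im,d=grab('side','s2'); moulds(im,d,'side',box=(.5,.7,-.05,.2),zr=(.143,.163))
go(590.6,66.3,82.4,50)
```

```text
top mould (array([ 550.9, -288.1]), array([121.8,  31.5]), -7.5) z 0.0406 573
top mould (array([ 542.2, -203.4]), array([121.3,  32.2]), 8.7) z 0.0407 575
side mould (array([538.6,  70.8]), array([33. , 16.1]), 86.8) z 0.1538 69
side mould (array([635.9,  58.7]), array([32.1, 24.9]), 78.4) z 0.153 102
t 6.5 pos [591.1  66.5 150.8] yaw 82.4 tilt 0.04 j [-0.39, 0.58, 0.28, 1.78, -0.21, 0.81, 1.43]
shift units [ 0.02 -0.01  4.03] turn units 0.0 gap 29.7 F [-0.6  0.2 -1.5]
```

View pics/s2.png

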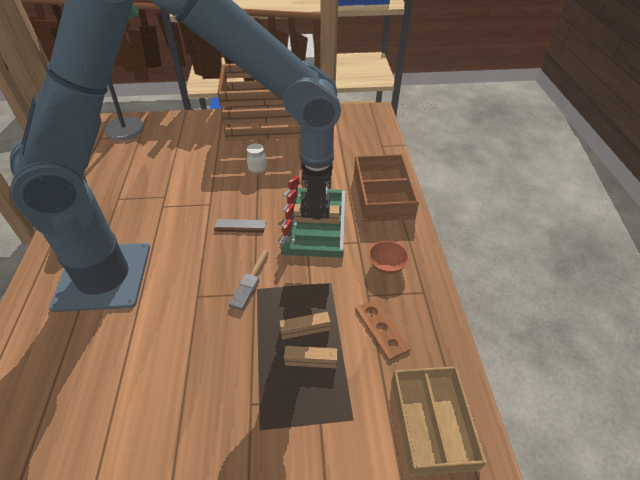

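The side view shows the mould held level above bay D at about (317,212), and the other two still on the mat.

>>> {"api": "arm_command", "payload": {"steps": [0,0,0.8,0,0,0,0,0,0.8,0,0,0,0,0,0.8,0,0,0,0,0,0.7,0,0,0,0,0,0.3,0,0,0,0,0,0.3,0,0,0,0,0,0.3,0,0,0,0,0,0.1,0,0,0]}}

```text
time: 7.25
tool_pos: [0.5914, 0.0667, 0.0484]
orientation: [0.066, 0.998, 0.0, -0.0]
contact_force: [0.1, -0.1, -1.4]
finger_gap: 0.0298
grip_force: 30.0
```

Run:
```python
from h import *
go(590.6,66.3,82.4,46)
```

```text
t 7.2 pos [591.4  66.7  48.4] yaw 82.4 tilt 0.01 j [-0.35, 0.74, 0.23, 1.81, -0.26, 0.62, 1.47]
shift units [ 0.03 -0.02  0.1 ] turn units -0.0 gap 29.8 F [ 0.1 -0.1 -1.4]
```

>>> {"api": "arm_command", "payload": {"steps": [0,0,0.06,0,0,0,0,0,0,0,0,0]}}

```text
time: 7.45
tool_pos: [0.5917, 0.0668, 0.0475]
orientation: [0.066, 0.998, 0.0, 0.0]
contact_force: [0.8, 0.4, -0.8]
finger_gap: 0.0297
grip_force: 30.0
```

>>> {"api": "arm_command", "payload": {"steps": [0,0,0,0,0,0,0,0,0,0,0,0,0,0,0,0,0,0,0,0,0,0,0,0], "gripper": 0.5}}

```text
time: 7.85
tool_pos: [0.5916, 0.0667, 0.0474]
orientation: [0.066, 0.998, 0.0, 0.0]
contact_force: [0.1, -0.3, 0.3]
finger_gap: 0.0439
grip_force: 0.0
```

>>> {"api": "arm_command", "payload": {"steps": [0,0,-0.5,0,0,0,0,0,-1,0,0,0,0,0,-1,0,0,0,0,0,-1,0,0,0,0,0,-0.8,0,0,0,0,0,0,0,0,0], "gripper": 0.5}}

```text
time: 8.45
tool_pos: [0.5936, 0.0668, 0.1584]
orientation: [0.067, 0.998, 0.001, 0.003]
contact_force: [0.8, 0.2, 0.5]
finger_gap: 0.044
grip_force: 0.0
```

Run:
```python
from h import *
go(542,-203.5,98.6)
```

```text
t 8.4 pos [593.6  66.8 158.4] yaw 82.4 tilt 0.35 j [-0.4, 0.57, 0.29, 1.78, -0.21, 0.82, 1.43]
shift units [  0.61 -10.99  -0.02] turn units -2.03 gap 44.0 F [0.8 0.2 0.5]
```

>>> {"api": "arm_command", "payload": {"steps": [0.08,-1,0,0,0,0,0.08,-1,0,0,0,0,0.08,-1,0,0,0,0,0.08,-1,0,0,0,0,0.08,-1,0,0,0,0,0.08,-1,0,0,0,0,0.06,-1,0,0,0,0,0.06,-1,0,0,0,0], "gripper": 0.6}}

```text
time: 9.25
tool_pos: [0.5494, -0.1304, 0.1543]
orientation: [0.066, 0.998, 0.0, -0.0]
contact_force: [-0.0, -0.7, -0.0]
finger_gap: 0.0525
grip_force: 0.0
```

>>> {"api": "arm_command", "payload": {"steps": [0,-1,0,0,0,0,0,-1,0,0,0,0,0,-1,0,0,0,0,0,0,0.5,0,0,-0.7,0,0,0.5,0,0,-0.7,0,0,0.5,0,0,-0.63,0,0,0,0,0,0]}}

```text
time: 9.95
tool_pos: [0.5386, -0.2034, 0.1154]
orientation: [-0.075, 0.997, 0.001, -0.002]
contact_force: [-0.5, 0.7, -0.0]
finger_gap: 0.0525
grip_force: 0.0
```

Run:
```python
from h import *
im,d=grab('side','s3'); moulds(im,d,'side')
im,d=grab('top','t3'); moulds(im,d,'top');moulds(im,d,'top',box=(.5,.68,-.05,.32),zr=(.04,.06)) 
go(542,-203.5,98.6,36)
```

```text
side mould (array([ 541.4, -207.7]), array([120.6,  32.5]), 7.5) z 0.0399 418
side mould (array([ 549.8, -291.1]), array([118.7,  33.9]), -7.3) z 0.0401 733
side mould (array([ 735.5, -425.4]), array([148.8,  20.9]), 87.1) z 0.0481 360
top mould (array([ 731.8, -421.6]), array([154.1,  20.1]), 84.0) z 0.0462 207
top mould (array([590.4,  68.5]), array([120.9,  32. ]), -6.2) z 0.0512 547
t 10.1 pos [ 539.8 -203.8  117.1] yaw 98.5 tilt 0.05 j [0.12, 0.6, 0.21, 1.84, -0.18, 0.72, 2.16]
shift units [-0.09 -0.    3.24] turn units -0.02 gap 52.8 F [-0.2 -0.6 -1.1]
```

>>> {"api": "arm_command", "payload": {"steps": [-0.08,0,0.8,0,0,0,0,0,0.8,0,0,0,0,0,0.8,0,0,0,0,0,0.5,0,0,0,0,0,0.32,0,0,0,0,0,0,0,0,0]}}

```text
time: 10.65
tool_pos: [0.5418, -0.2034, 0.0363]
orientation: [-0.075, 0.997, 0.0, -0.0]
contact_force: [-0.9, 0.3, 0.8]
finger_gap: 0.0531
grip_force: 0.0
```

>>> {"api": "arm_command", "payload": {"steps": [0,0,0,0,0,0,0,0,0,0,0,0,0,0,0,0,0,0,0,0,0,0,0,0,0,0,0,0,0,0,0,0,0,0,0,0], "gripper": 0}}

```text
time: 11.25
tool_pos: [0.5426, -0.2039, 0.0374]
orientation: [-0.075, 0.997, -0.0, 0.001]
contact_force: [-1.0, -0.1, 6.7]
finger_gap: 0.03
grip_force: 30.0
```

>>> {"api": "arm_command", "payload": {"steps": [0,0,-0.8,0,0,0,0,0,-1,0,0,0,0,0,-1,0,0,0,0,0,-1,0,0,0,0,0,-0.8,0,0,0,0,0,0,0,0,0]}}

```text
time: 11.85
tool_pos: [0.5435, -0.2041, 0.154]
orientation: [-0.075, 0.997, -0.001, 0.002]
contact_force: [-0.3, -0.7, -0.7]
finger_gap: 0.03
grip_force: 3.0
```

Run:
```python
from h import *
go(599,129.7,82.4)
```

```text
t 11.8 pos [ 543.5 -204.1  154. ] yaw 98.6 tilt 0.25 j [0.11, 0.55, 0.23, 1.82, -0.17, 0.79, 2.15]
shift units [-4.190e+00  1.287e+01 -1.000e-02] turn units 2.03 gap 30.0 F [-0.3 -0.7 -0.7]
```

The grip has slackened to 3 N, so I'll hold still until it recovers and then check the mould.

>>> {"api": "arm_command", "payload": {"steps": [0,0,0,0,0,0,0,0,0,0,0,0,0,0,0,0,0,0,0,0,0,0,0,0,0,0,0,0,0,0], "gripper": 0}}

```text
time: 12.35
tool_pos: [0.5418, -0.2035, 0.1512]
orientation: [-0.075, 0.997, 0.0, -0.0]
contact_force: [0.1, 0.5, -0.5]
finger_gap: 0.0298
grip_force: 30.0
```

Run:
```python
from h import *
im,d=grab('side','s4'); moulds(im,d,'side'); moulds(im,d,'side',box=(.46,.62,-.27,-.14),zr=(.06,.163))
cv2.imwrite('pics/s4c.png',cv2.resize(im[230:400,220:400,::-1],None,fx=3,fy=3))
go(599,129.7,82.4)
```

```text
side mould (array([ 549.8, -291.9]), array([118.7,  33.1]), -7.0) z 0.0402 730
side mould (array([ 736.3, -425.8]), array([147.8,  21.1]), 87.5) z 0.0481 348
side mould (array([ 593.6, -197.3]), array([31.9, 11.8]), -81.1) z 0.1532 68
side mould (array([ 497.9, -211.7]), array([34.7, 33.2]), 8.7) z 0.1522 322
t 12.4 pos [ 541.9 -203.5  151.4] yaw 98.6 tilt 0.03 j [0.11, 0.55, 0.23, 1.82, -0.17, 0.79, 2.15]
shift units [-4.25 12.84  0.  ] turn units 2.03 gap 29.9 F [-0.6 -0.2 -2. ]
```

View pics/s4c.png

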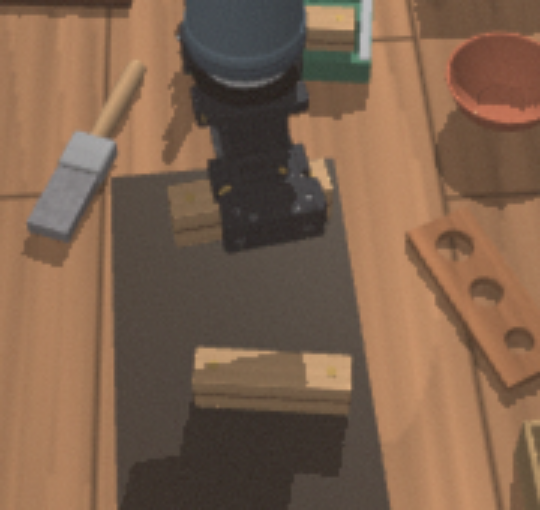

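The mould is still held level, at crop position (245,205). Its two ends are equally high, so I'll carry it to bay C.

>>> {"api": "arm_command", "payload": {"steps": [-0.33,0.99,0,0,0,0,-0.33,0.99,0,0,0,0,-0.33,0.99,0,0,0,0,-0.33,0.99,0,0,0,0,-0.33,0.99,0,0,0,0,-0.33,0.99,0,0,0,0,-0.33,0.99,0,0,0,0,-0.33,0.99,0,0,0,0]}}

```text
time: 13.2
tool_pos: [0.5778, 0.0032, 0.1517]
orientation: [-0.075, 0.997, -0.0, 0.0]
contact_force: [0.4, 0.1, -0.9]
finger_gap: 0.0297
grip_force: 30.0
```

>>> {"api": "arm_command", "payload": {"steps": [-0.33,0.99,0,0,0,0,-0.33,0.99,0,0,0,0,-0.33,0.99,0,0,0,0,-0.33,0.99,0,0,0,0,-0.29,0.96,0,0,0,0.7,0,0,0,0,0,0.7,0,0,0,0,0,0.63,0,0,0,0,0,0]}}

```text
time: 14.0
tool_pos: [0.5989, 0.13, 0.1515]
orientation: [0.067, 0.998, -0.0, -0.0]
contact_force: [-0.2, -0.1, -1.3]
finger_gap: 0.0299
grip_force: 30.0
```

Run:
```python
from h import *
go(599.2,129.7,82.4,48)
```

```text
t 14.0 pos [598.9 130.  151.5] yaw 82.4 tilt 0.03 j [-0.49, 0.61, 0.28, 1.73, -0.22, 0.83, 1.33]
shift units [-0.01 -0.01  4.14] turn units -0.0 gap 29.9 F [-0.2 -0.1 -1.3]
```

>>> {"api": "arm_command", "payload": {"steps": [0,0,0.8,0,0,0,0,0,0.8,0,0,0,0,0,0.8,0,0,0,0,0,0.7,0,0,0,0,0,0.3,0,0,0,0,0,0.3,0,0,0,0,0,0.3,0,0,0,0,0,0.12,0,0,0]}}

```text
time: 14.8
tool_pos: [0.599, 0.1297, 0.0484]
orientation: [0.066, 0.998, 0.0, -0.0]
contact_force: [0.1, 0.1, -2.1]
finger_gap: 0.0296
grip_force: 30.0
```

>>> {"api": "arm_command", "payload": {"steps": [0,0,0.06,0,0,0,0,0,0,0,0,0]}}

```text
time: 15.0
tool_pos: [0.5994, 0.1298, 0.0477]
orientation: [0.066, 0.998, 0.0, 0.0]
contact_force: [-0.9, 0.0, -1.6]
finger_gap: 0.0296
grip_force: 30.0
```

>>> {"api": "arm_command", "payload": {"steps": [0,0,0,0,0,0,0,0,0,0,0,0,0,0,0,0,0,0,0,0,0,0,0,0], "gripper": 0.5}}

```text
time: 15.4
tool_pos: [0.5992, 0.1298, 0.0474]
orientation: [0.066, 0.998, 0.0, 0.0]
contact_force: [0.5, -0.7, -0.2]
finger_gap: 0.0442
grip_force: 0.0
```

>>> {"api": "arm_command", "payload": {"steps": [0,0,-0.5,0,0,0,0,0,-1,0,0,0,0,0,-1,0,0,0,0,0,-1,0,0,0,0,0,-0.5,0,0,0,0,0,0,0,0,0]}}

```text
time: 16.0
tool_pos: [0.6003, 0.13, 0.1495]
orientation: [0.066, 0.998, 0.001, 0.002]
contact_force: [0.1, -0.0, -0.2]
finger_gap: 0.0442
grip_force: 0.0
```

>>> {"api": "arm_command", "payload": {"steps": [0,-1,0,0,0,0,0,-1,0,0,0,0,0,-1,0,0,0,0,0,-1,0,0,0,0,0,-1,0,0,0,0,0,-1,0,0,0,0,0,-1,0,0,0,0,0,-1,0,0,0,0], "gripper": 0.6}}

```text
time: 16.8
tool_pos: [0.5715, -0.0694, 0.146]
orientation: [0.066, 0.998, -0.0, -0.001]
contact_force: [0.5, -0.0, 0.7]
finger_gap: 0.0529
grip_force: 0.0
```

>>> {"api": "arm_command", "payload": {"steps": [0,-1,0,0,0,0,0,-1,0,0,0,0,0,-1,0,0,0,0,0,-1,0,0,0,0,0,-1,0,0,0,0,0,-1,0,0,0,0,0,0,0,0,0,0]}}

```text
time: 17.5
tool_pos: [0.5507, -0.2215, 0.1463]
orientation: [0.069, 0.998, -0.001, -0.001]
contact_force: [-0.2, 0.5, -0.6]
finger_gap: 0.0525
grip_force: 0.0
```

Run:
```python
from h import *
im,d=grab('side','s5'); moulds(im,d,'side')
im,d=grab('top','t5'); moulds(im,d,'top');moulds(im,d,'top',box=(.5,.68,-.05,.32),zr=(.04,.06)) 
go(550.5,-289,82.4,36)
```

```text
side mould (array([ 549.7, -292. ]), array([118.8,  32.4]), -7.4) z 0.0401 732
side mould (array([ 738.6, -425.2]), array([148.6,  21.5]), 89.4) z 0.048 356
top mould (array([ 732.9, -423.2]), array([152.9,  20.5]), 84.8) z 0.0448 216
top mould (array([598.2, 131.7]), array([120.1,  31.1]), -7.1) z 0.0508 546
top mould (array([590.1,  68.8]), array([120.1,  30.1]), -7.4) z 0.0512 548
t 17.6 pos [ 551.9 -216.9  146.2] yaw 82.3 tilt 0.1 j [0.08, 0.59, 0.29, 1.79, -0.23, 0.8, 1.93]
shift units [-0.34 -2.87  4.41] turn units -0.01 gap 53.0 F [ 0.9  1.1 -0.5]
```

>>> {"api": "arm_command", "payload": {"steps": [-0.17,-1,0,0,0,0,-0.17,-1,0,0,0,0,0,-0.87,0.4,0,0,0,0,0,0.6,0,0,0,0,0,0.6,0,0,0,0,0,0,0,0,0]}}

```text
time: 18.2
tool_pos: [0.5505, -0.2857, 0.1041]
orientation: [0.065, 0.998, 0.002, -0.002]
contact_force: [-0.6, 0.6, 0.4]
finger_gap: 0.053
grip_force: 0.0
```

Run:
```python
from h import *
im,d=grab('side','s6'); moulds(im,d,'side',box=(.4,.68,-.5,-.1))
go(550.5,-289,82.4,36)
```

```text
side mould (array([ 495. , -286.9]), array([32.1, 12.8]), -83.9) z 0.0399 60
side mould (array([ 594.9, -298. ]), array([31.1, 27.3]), 83.5) z 0.0402 171
t 18.2 pos [ 551.1 -286.5  105.4] yaw 82.5 tilt 0.23 j [0.21, 0.69, 0.27, 1.72, -0.25, 0.77, 2.05]
shift units [ 0.   -0.11  2.78] turn units 0.02 gap 53.2 F [0.4 0.7 0.3]
```

>>> {"api": "arm_command", "payload": {"steps": [0,0,0,0,0,0,0,0,0.8,0,0,0,0,0,0.8,0,0,0,0,0,0.7,0,0,0,0,0,0.4,0,0,0,0,0,0.08,0,0,0,0,0,0,0,0,0]}}

```text
time: 18.95
tool_pos: [0.5517, -0.2895, 0.0379]
orientation: [0.066, 0.998, -0.0, 0.0]
contact_force: [0.0, 0.2, 0.6]
finger_gap: 0.0533
grip_force: 0.0
```

>>> {"api": "arm_command", "payload": {"steps": [0,0,0,0,0,0,0,0,0,0,0,0,0,0,0,0,0,0,0,0,0,0,0,0,0,0,0,0,0,0,0,0,0,0,0,0], "gripper": 0}}

```text
time: 19.55
tool_pos: [0.5519, -0.2897, 0.0383]
orientation: [0.066, 0.998, -0.0, 0.0]
contact_force: [-0.8, 0.8, 7.1]
finger_gap: 0.0299
grip_force: 30.0
```

>>> {"api": "arm_command", "payload": {"steps": [0,0,-0.8,0,0,0,0,0,-1,0,0,0,0,0,-1,0,0,0,0,0,-1,0,0,0,0,0,-0.8,0,0,0,0,0,0,0,0,0,0,0,0,0,0,0]}}

```text
time: 20.25
tool_pos: [0.5513, -0.2891, 0.152]
orientation: [0.066, 0.998, 0.0, -0.0]
contact_force: [-0.6, 0.4, -0.6]
finger_gap: 0.0297
grip_force: 30.0
```

Run:
```python
from h import *
im,d=grab('side','s7'); moulds(im,d,'side',box=(.46,.65,-.34,-.24),zr=(.06,.163))
go(607.5,193.1,82.4)
```

```text
side mould (array([ 499.6, -284.4]), array([31.8, 20.1]), 84.6) z 0.1534 170
side mould (array([ 596., -297.]), array([31.7, 26.5]), 80.8) z 0.1524 273
t 20.3 pos [ 550.8 -288.8  151.4] yaw 82.4 tilt 0.12 j [0.2, 0.62, 0.3, 1.71, -0.23, 0.85, 2.04]
shift units [3.000e-01 1.941e+01 1.000e-02] turn units -0.0 gap 29.5 F [-2.2 -0.2 -1.3]
```

>>> {"api": "arm_command", "payload": {"steps": [0,0.97,0,0,0,0,0,0.97,0,0,0,0,0,0.97,0,0,0,0,0,0.97,0,0,0,0,0,0.97,0,0,0,0,0,0.97,0,0,0,0,0,0.97,0,0,0,0,0,0.97,0,0,0,0]}}

```text
time: 21.1
tool_pos: [0.5763, -0.0959, 0.151]
orientation: [0.066, 0.998, -0.0, -0.001]
contact_force: [0.1, -0.3, -1.9]
finger_gap: 0.0298
grip_force: 30.0
```

>>> {"api": "arm_command", "payload": {"steps": [0,0.97,0,0,0,0,0,0.97,0,0,0,0,0,0.97,0,0,0,0,0,0.97,0,0,0,0,0,0.97,0,0,0,0,0,0.97,0,0,0,0,0,0.97,0,0,0,0,0,0.97,0,0,0,0]}}

```text
time: 21.9
tool_pos: [0.6019, 0.096, 0.1509]
orientation: [0.066, 0.998, -0.0, -0.001]
contact_force: [-0.2, -0.2, -1.3]
finger_gap: 0.0297
grip_force: 30.0
```

>>> {"api": "arm_command", "payload": {"steps": [0.1,0.97,0,0,0,0,0.1,0.97,0,0,0,0,0.08,0.97,0,0,0,0,0,0.97,0,0,0,0,0,0,0,0,0,0,0,0,0,0,0,0]}}

```text
time: 22.5
tool_pos: [0.6079, 0.1921, 0.1511]
orientation: [0.066, 0.998, -0.001, -0.001]
contact_force: [-1.5, -0.4, -1.1]
finger_gap: 0.0301
grip_force: 30.0
```

Run:
```python
from h import *
go(608,193.1,82.4,48.5)
```

```text
t 22.5 pos [607.9 192.1 151.1] yaw 82.4 tilt 0.16 j [-0.57, 0.65, 0.28, 1.66, -0.22, 0.87, 1.24]
shift units [-0.01  0.05  4.1 ] turn units 0.01 gap 30.1 F [-1.5 -0.4 -1.1]
```

>>> {"api": "arm_command", "payload": {"steps": [0,0.03,0.8,0,0,0,0,0,0.8,0,0,0,0,0,0.8,0,0,0,0,0,0.7,0,0,0,0,0,0.3,0,0,0,0,0,0.3,0,0,0,0,0,0.3,0,0,0,0,0,0.1,0,0,0]}}

```text
time: 23.3
tool_pos: [0.6089, 0.1929, 0.0498]
orientation: [0.066, 0.998, -0.0, -0.0]
contact_force: [0.7, 0.4, -0.3]
finger_gap: 0.0297
grip_force: 30.0
```

>>> {"api": "arm_command", "payload": {"steps": [0,0,0.06,0,0,0,0,0,0,0,0,0]}}

```text
time: 23.5
tool_pos: [0.6092, 0.1931, 0.049]
orientation: [0.066, 0.998, 0.0, 0.0]
contact_force: [-0.7, 0.2, -0.1]
finger_gap: 0.03
grip_force: 30.0
```

>>> {"api": "arm_command", "payload": {"steps": [0,0,0,0,0,0,0,0,0,0,0,0,0,0,0,0,0,0,0,0,0,0,0,0], "gripper": 0.5}}

```text
time: 23.9
tool_pos: [0.6091, 0.1931, 0.049]
orientation: [0.066, 0.998, 0.0, 0.0]
contact_force: [0.8, -0.1, 0.1]
finger_gap: 0.0439
grip_force: 0.0
```

>>> {"api": "arm_command", "payload": {"steps": [0,0,-0.5,0,0,0,0,0,-1,0,0,0,0,0,-1,0,0,0,0,0,-1,0,0,0,0,0,-0.8,0,0,0,0.85,0,0,0,0,0,0.85,0,0,0,0,0,0.85,0,0,0,0,0]}}

```text
time: 24.7
tool_pos: [0.5454, 0.2015, 0.1574]
orientation: [0.067, 0.998, 0.0, 0.001]
contact_force: [-0.1, -0.9, -0.1]
finger_gap: 0.0442
grip_force: 0.0
```

>>> {"api": "arm_command", "payload": {"steps": [0.85,0,0,0,0,-1,0,0,0,0,0,-1,0,0,0,0,0,-1,0,0,0,0,0,-1,0,0,0,0,0,-1,0,0,0,0,0,-1,0,0,0,0,0,-1,0,0,0,0,0,-1], "gripper": 0.36}}

```text
time: 25.5
tool_pos: [0.5251, 0.204, 0.1572]
orientation: [-0.475, 0.88, -0.0, 0.0]
contact_force: [-0.6, -0.1, 0.2]
finger_gap: 0.0317
grip_force: 0.0
```

Run:
```python
from h import *
im,d=grab('top','t8'); moulds(im,d,'top',box=(.5,.68,-.05,.32),zr=(.04,.06)); bolts(im,d,'top')
im,d=grab('side','s8');  bolts(im,d,'side')
cv2.imwrite('pics/s8c.png',cv2.resize(im[160:270,250:380,::-1],None,fx=5,fy=5))
go(524.5,204.2,147,78)
```

```text
top mould (array([598.6, 131.8]), array([121.1,  30.7]), -7.6) z 0.0511 543
top mould (array([590.3,  68.9]), array([120.2,  30.3]), -7.6) z 0.051 546
top mould (array([608.4, 195.9]), array([32.2, 17.7]), 56.9) z 0.0514 74
top all (array([516.5, 140.3]), array([38.2, 11.5]), 62.0) zmax 0.101
   top (array([516.5, 140.4]), array([38.1, 11.3]), 64.0) 59
top all (array([507.9,  77. ]), array([37.4, 11.3]), 65.3) zmax 0.101
   top (array([508.5,  78.4]), array([34.3, 11.3]), 65.3) 52
t 25.6 pos [525.2 204.  157.2] yaw 146.4 tilt 0.07 j [-0.45, 0.51, 0.0, 1.85, -0.0, 0.78, 2.11]
shift units [0.01 0.03 3.17] turn units -0.07 gap 31.8 F [ 0.2 -0.  -0.1]
```

View pics/s8c.png

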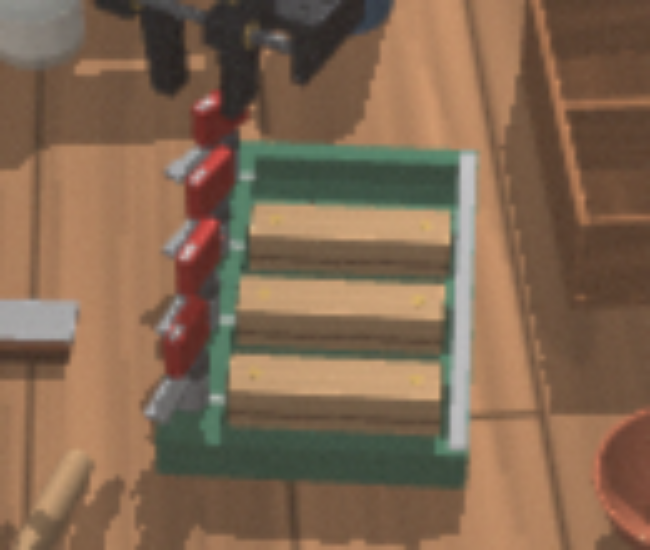

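All three moulds are seated in bays B, C and D, and the gripper is over bolt B. I'll clamp B next.

>>> {"api": "arm_command", "payload": {"steps": [0,0.03,0.8,0,0,-0.07,0,0,0.8,0,0,0,0,0,0.8,0,0,0,0,0,0.6,0,0,0,0,0,0,0,0,0]}}

```text
time: 26.1
tool_pos: [0.523, 0.2041, 0.0798]
orientation: [-0.476, 0.88, -0.0, -0.002]
contact_force: [1.1, 0.6, 0.1]
finger_gap: 0.032
grip_force: 0.0
```

>>> {"api": "arm_command", "payload": {"steps": [0,0,0,0,0,0,0,0,0,0,0,0,0,0,0,0,0,0,0,0,0,0,0,0,0,0,0,0,0,0], "gripper": 0}}

```text
time: 26.6
tool_pos: [0.5262, 0.2042, 0.0823]
orientation: [-0.476, 0.879, -0.001, 0.002]
contact_force: [4.5, -2.3, -0.1]
finger_gap: 0.0113
grip_force: 30.0
```

Run:
```python
from h import *
print(np.round(bot.get_obs()['moment'],2),bot.get_obs()['grip_force'])
go(524.5,204.2,147,82)
```

```text
[-0.35 -0.87 -0.  ] 30.003854362294078
t 26.6 pos [526.2 204.2  82.3] yaw 146.9 tilt 0.23 j [-0.45, 0.63, -0.0, 1.88, 0.0, 0.63, 2.11]
shift units [0.04 0.06 0.01] turn units -0.02 gap 11.3 F [ 4.5 -2.3 -0.1]
```

>>> {"api": "arm_command", "payload": {"steps": [0,0,0,0,0,1,0,0,0,0,0,1,0,0,0,0,0,1,0,0,0,0,0,1,0,0,0,0,0,1,0,0,0,0,0,1,0,0,0,0,0,1,0,0,0,0,0,1]}}

```text
time: 27.4
tool_pos: [0.5268, 0.203, 0.0823]
orientation: [0.065, 0.998, -0.0, 0.003]
contact_force: [5.8, -5.4, -0.8]
finger_gap: 0.0118
grip_force: 30.0
```

Run:
```python
from h import *
print(np.round(bot.get_obs()['moment'],2),bot.get_obs()['grip_force'])
im,d=grab('side','s9')
go(524.5,204.2,83,82)
```

```text
[-1.12 -1.22  0.08] 29.99980220105499
t 27.4 pos [526.8 202.9  82.3] yaw 82.1 tilt 0.3 j [-0.67, 0.65, 0.29, 1.89, -0.29, 0.64, 1.24]
shift units [0.1  0.04 0.01] turn units -0.11 gap 11.5 F [ 6.  -3.7  0.1]
```

>>> {"api": "arm_command", "payload": {"steps": [-0.05,-0.04,0,0,0,1,0,0,0,0,0,1,0,0,0,0,0,1,0,0,0,0,0,1,0,0,0,0,0,1,0,0,0,0,0,1,0,0,0,0,0,1,0,0,0,0,0,1]}}

```text
time: 28.25
tool_pos: [0.526, 0.2018, 0.0823]
orientation: [0.584, 0.812, 0.0, 0.001]
contact_force: [-0.3, -6.3, 5.0]
finger_gap: 0.0116
grip_force: 30.0
```

>>> {"api": "arm_command", "payload": {"steps": [0,0,0,0,0,1,0,0,0,0,0,1,0,0,0,0,0,1,0,0,0,0,0,1,0,0,0,0,0,1,0,0,0,0,0,1,0,0,0,0,0,1,0,0,0,0,0,1]}}

```text
time: 29.05
tool_pos: [0.5248, 0.2021, 0.0822]
orientation: [0.925, 0.379, -0.001, -0.0]
contact_force: [-4.1, -5.2, 9.3]
finger_gap: 0.012
grip_force: 30.0
```

Run:
```python
from h import *
print(np.round(bot.get_obs()['moment'],2),bot.get_obs()['grip_force'])
go(525,204,-97.6,82)
```

```text
[-1.22  0.97  0.09] 30.003558942116797
t 29.1 pos [524.8 202.1  82.2] yaw -45.5 tilt 0.07 j [-1.04, 0.82, 0.84, 1.91, -0.85, 0.81, -0.52]
shift units [ 0.06 -0.05  0.01] turn units 6.52 gap 12.0 F [-4.1 -5.2  9.3]
```

>>> {"api": "arm_command", "payload": {"steps": [0,0,0,0,0,1,0,0,0,0,0,1,0,0,0,0,0,1,0,0,0,0,0,1,0,0,0,0,0,1,0,0,0,0,0,1,0,0,0,0,0,0.3]}}

```text
time: 29.75
tool_pos: [0.5244, 0.2031, 0.0822]
orientation: [0.999, -0.05, -0.001, -0.0]
contact_force: [-5.7, -2.2, 13.5]
finger_gap: 0.0119
grip_force: 30.0
```

Run:
```python
from h import *
print(np.round(bot.get_obs()['moment'],2),bot.get_obs()['grip_force'])
go(525,204,-97.6,82)
```

```text
[-0.56  1.29  0.06] 30.005481457337737
t 29.8 pos [524.4 203.1  82.2] yaw -95.7 tilt 0.12 j [-1.14, 0.94, 1.02, 1.92, -1.03, 0.94, -1.26]
shift units [ 0.02 -0.04  0.01] turn units 0.23 gap 11.9 F [-5.7 -2.2 13.5]
```

>>> {"api": "arm_command", "payload": {"steps": [0,0,0,0,0,0.3,0,0,0,0,0,0.2,0,0,0,0,0,0]}}

```text
time: 30.05
tool_pos: [0.5244, 0.2032, 0.0822]
orientation: [0.997, -0.082, -0.001, -0.0]
contact_force: [-4.9, -2.9, 12.2]
finger_gap: 0.0115
grip_force: 30.5
```

Run:
```python
from h import *
print(np.round(bot.get_obs()['moment'],2),bot.get_obs()['grip_force'])
go(525,204,-97.6,82)
```

```text
[-0.66  1.27  0.56] 30.47617459107537
t 30.1 pos [524.4 203.2  82.2] yaw -99.4 tilt 0.12 j [-1.15, 0.94, 1.04, 1.92, -1.04, 0.94, -1.32]
shift units [ 0.02 -0.04  0.01] turn units -0.23 gap 11.5 F [-4.9 -2.9 12.2]
```

>>> {"api": "arm_command", "payload": {"steps": [0,0,0,0,0,-0.2,0,0,0,0,0,0,0,0,0,0,0,0,0,0,0,0,0,0], "gripper": 0.36}}

```text
time: 30.45
tool_pos: [0.5251, 0.2039, 0.0811]
orientation: [0.998, -0.069, -0.0, -0.0]
contact_force: [1.0, 0.1, 0.6]
finger_gap: 0.0317
grip_force: 0.0
```

>>> {"api": "arm_command", "payload": {"steps": [0,0,-0.5,0,0,0,0,0,-1,0,0,0,0,0,-1,0,0,0,0.08,0.9,0,0,0,0,0,0.9,0,0,0,0,0,0.74,0,0,0,0,0,0,0,0,0,-1,0,0,0,0,0,-1]}}

```text
time: 31.25
tool_pos: [0.5187, 0.1395, 0.1446]
orientation: [0.997, 0.073, 0.0, 0.0]
contact_force: [0.4, 0.5, -0.6]
finger_gap: 0.0317
grip_force: 0.0
```

>>> {"api": "arm_command", "payload": {"steps": [0,0,0,0,0,-1,0,0,0,0,0,-1,0,0,0,0,0,-1,0,0,0,0,0,-1,0,0,0,0,0,-1,0,0,0,0,0,-1,0,0,0,0,0,-1,0,0,0,0,0,-1]}}

```text
time: 32.05
tool_pos: [0.5188, 0.14, 0.1446]
orientation: [0.807, 0.591, 0.0, 0.0]
contact_force: [-0.4, 0.7, -1.1]
finger_gap: 0.0314
grip_force: 0.0
```

>>> {"api": "arm_command", "payload": {"steps": [0,0,0,0,0,-1,0,0,0,0,0,-1,0,0,0,0,0,-1,0,0,0,0,0,-1,0,0,0,0,0,-1,0,0,0,0,0,-1,0,0,0,0,0,-1,0,0,0,0,0,-1]}}

```text
time: 32.85
tool_pos: [0.5188, 0.1398, 0.1445]
orientation: [0.371, 0.929, -0.0, 0.0]
contact_force: [0.5, -0.2, -0.5]
finger_gap: 0.0322
grip_force: 0.0
```

>>> {"api": "arm_command", "payload": {"steps": [0,0,0,0,0,-1,0,0,0,0,0,-1,0,0,0,0,0,-1,0,0,0,0,0,-1,0,0,0,0,0,-1,0,0,0,0,0,-1,0,0,0,0,0,-1,0,0,0,0,0,-1]}}

```text
time: 33.65
tool_pos: [0.5189, 0.1396, 0.1444]
orientation: [-0.177, 0.984, -0.001, 0.0]
contact_force: [-0.6, -0.8, 0.4]
finger_gap: 0.0319
grip_force: 0.0
```

Run:
```python
from h import *
go(516.5,140,154,82)
im,d=grab('side','s10');  bolts(im,d,'side')
cv2.imwrite('pics/s10c.png',cv2.resize(im[160:270,250:380,::-1],None,fx=5,fy=5))
im,d=grab('top','t10');  bolts(im,d,'top')
```

```text
t 33.6 pos [518.9 139.6 144.4] yaw 110.4 tilt 0.07 j [-0.53, 0.5, 0.24, 1.93, -0.17, 0.72, 1.73]
shift units [0.08 0.05 2.5 ] turn units -5.45 gap 31.9 F [-0.6 -0.8  0.4]
top all (array([535.6, 268.5]), array([35.7, 10.2]), 40.0) zmax 0.103
   top (array([535.6, 268.5]), array([35.7, 10.2]), 40.0) 45
top all (array([507.8,  76.9]), array([37. , 11.8]), 63.4) zmax 0.102
   top (array([507.9,  77.1]), array([36.5, 11.8]), 63.4) 53
```

View pics/s10c.png

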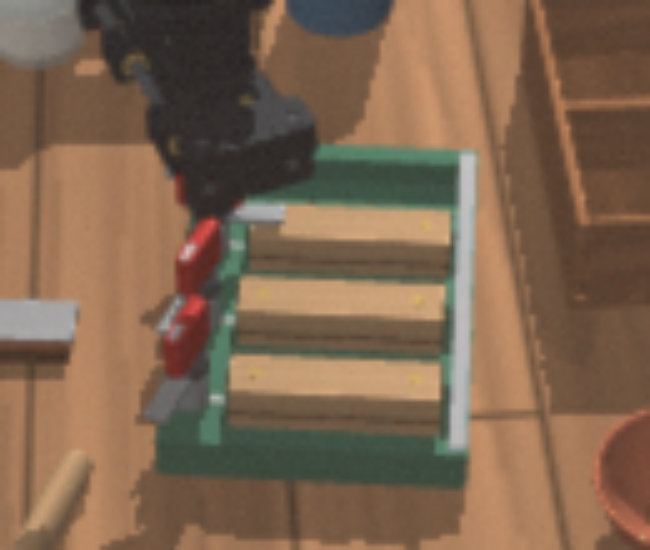

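Bolt B's tab now lies over its mould at crop position (262,213). Bolt C is next.

>>> {"api": "arm_command", "payload": {"steps": [0.08,0.05,0,0,0,-1,0,0,0,0,0,-1,0,0,0,0,0,-1,0,0,0,0,0,-1,0,0,0,0,0,-1,0,0,0,0,0,-0.45,0,0,0.9,0,0,0,0,0,0.8,0,0,0]}}

```text
time: 34.55
tool_pos: [0.5169, 0.1404, 0.1014]
orientation: [-0.526, 0.851, -0.001, 0.001]
contact_force: [-0.1, 0.4, -0.0]
finger_gap: 0.0314
grip_force: 0.0
```

>>> {"api": "arm_command", "payload": {"steps": [0,0,0.5,0,0,0,0,0,0.3,0,0,0,0,0,0,0,0,0]}}

```text
time: 34.85
tool_pos: [0.5158, 0.1405, 0.0806]
orientation: [-0.527, 0.85, -0.0, -0.001]
contact_force: [0.4, -0.6, -0.0]
finger_gap: 0.0316
grip_force: 0.0
```

>>> {"api": "arm_command", "payload": {"steps": [0,0,0,0,0,0,0,0,0,0,0,0,0,0,0,0,0,0,0,0,0,0,0,0,0,0,0,0,0,0], "gripper": 0}}

```text
time: 35.35
tool_pos: [0.5175, 0.1407, 0.082]
orientation: [-0.528, 0.849, -0.001, 0.001]
contact_force: [3.6, -0.8, 3.1]
finger_gap: 0.0119
grip_force: 30.0
```

Run:
```python
from h import *
print(np.round(bot.get_obs()['moment'],2),bot.get_obs()['grip_force'])
go(516.5,140,154,82)
```

```text
[-0.17 -0.6   0.03] 29.999424666166306
t 35.4 pos [517.5 140.7  82. ] yaw 153.7 tilt 0.15 j [-0.38, 0.6, 0.04, 1.95, -0.03, 0.59, 2.36]
shift units [ 0.04  0.02 -0.  ] turn units -0.04 gap 11.9 F [ 3.6 -0.8  3.1]
```

>>> {"api": "arm_command", "payload": {"steps": [0,0,0,0,0,1,0,0,0,0,0,1,0,0,0,0,0,1,0,0,0,0,0,1,0,0,0,0,0,1,0,0,0,0,0,1,0,0,0,0,0,1,0,0,0,0,0,1]}}

```text
time: 36.15
tool_pos: [0.5182, 0.1397, 0.082]
orientation: [0.006, 1.0, -0.0, 0.002]
contact_force: [5.4, -4.9, 0.6]
finger_gap: 0.0116
grip_force: 30.0
```

>>> {"api": "arm_command", "payload": {"steps": [0,0,0,0,0,1,0,0,0,0,0,1,0,0,0,0,0,1,0,0,0,0,0,1,0,0,0,0,0,1,0,0,0,0,0,1,0,0,0,0,0,1,0,0,0,0,0,1]}}

```text
time: 36.95
tool_pos: [0.5176, 0.1386, 0.082]
orientation: [0.535, 0.845, -0.0, 0.002]
contact_force: [1.3, -6.1, 3.0]
finger_gap: 0.0116
grip_force: 30.0
```

Run:
```python
from h import *
print(np.round(bot.get_obs()['moment'],2),bot.get_obs()['grip_force'])
go(516.5,140,-99,82)
```

```text
[-1.47 -0.51  0.07] 29.99851345550269
t 37.0 pos [517.6 138.6  82. ] yaw 25.3 tilt 0.21 j [-0.81, 0.69, 0.62, 1.98, -0.63, 0.67, 0.65]
shift units [ 0.07 -0.02  0.  ] turn units -6.96 gap 11.6 F [ 1.3 -6.1  3. ]
```

>>> {"api": "arm_command", "payload": {"steps": [0,0,0,0,0,1,0,0,0,0,0,1,0,0,0,0,0,1,0,0,0,0,0,1,0,0,0,0,0,1,0,0,0,0,0,1,0,0,0,0,0,1,0,0,0,0,0,1]}}

```text
time: 37.75
tool_pos: [0.5164, 0.1387, 0.082]
orientation: [0.901, 0.433, -0.0, 0.001]
contact_force: [-0.1, -5.9, 6.9]
finger_gap: 0.0115
grip_force: 30.0
```

>>> {"api": "arm_command", "payload": {"steps": [0,0,0,0,0,1,0,0,0,0,0,1,0,0,0,0,0,1,0,0,0,0,0,1,0,0,0,0,0,1,0,0,0,0,0,1,0,0,0,0,0,0.9]}}

```text
time: 38.45
tool_pos: [0.5159, 0.1396, 0.0819]
orientation: [0.999, -0.034, -0.0, 0.0]
contact_force: [-3.0, -3.3, 9.3]
finger_gap: 0.012
grip_force: 30.0
```

Run:
```python
from h import *
print(np.round(bot.get_obs()['moment'],2),bot.get_obs()['grip_force'])
go(516.5,140,-99,82)
```

```text
[-0.79  0.71  0.07] 30.000681267119944
t 38.5 pos [515.9 139.6  81.9] yaw -93.8 tilt 0.05 j [-1.09, 0.94, 1.07, 1.99, -1.08, 0.94, -1.06]
shift units [ 0.02 -0.02 -0.  ] turn units 0.64 gap 12.0 F [-3.  -3.3  9.3]
```

>>> {"api": "arm_command", "payload": {"steps": [0,0,0,0,0,0.4,0,0,0,0,0,0.25,0,0,0,0,0,0.1,0,0,0,0,0,0]}}

```text
time: 38.85
tool_pos: [0.5159, 0.1397, 0.082]
orientation: [0.997, -0.082, -0.0, 0.001]
contact_force: [-2.5, -3.4, 11.4]
finger_gap: 0.0119
grip_force: 30.5
```

Run:
```python
from h import *
print(np.round(bot.get_obs()['moment'],2),bot.get_obs()['grip_force'])
go(516.5,140,-99,82)
```

```text
[-0.76  0.65  0.5 ] 30.534221745563258
t 38.9 pos [515.9 139.7  82. ] yaw -99.5 tilt 0.07 j [-1.1, 0.95, 1.09, 1.99, -1.09, 0.95, -1.15]
shift units [ 0.02 -0.01 -0.  ] turn units -0.06 gap 11.9 F [-2.5 -3.4 11.4]
```

>>> {"api": "arm_command", "payload": {"steps": [0,0,0,0,0,-0.2,0,0,0,0,0,0,0,0,0,0,0,0,0,0,0,0,0,0], "gripper": 0.36}}

```text
time: 39.25
tool_pos: [0.5159, 0.1412, 0.081]
orientation: [0.998, -0.069, -0.0, -0.0]
contact_force: [-1.0, 0.2, 0.4]
finger_gap: 0.0316
grip_force: 0.0
```

>>> {"api": "arm_command", "payload": {"steps": [0,0,-0.5,0,0,0,0,0,-1,0,0,0,0,0,-1,0,0,0,0,0.9,0,0,0,0,0,0.9,0,0,0,0,0,0.7,0,0,0,0,0,0,0,0,0,-1,0,0,0,0,0,-1]}}

```text
time: 40.05
tool_pos: [0.5077, 0.0781, 0.1445]
orientation: [0.997, 0.073, 0.0, 0.0]
contact_force: [0.4, 0.6, 0.0]
finger_gap: 0.0318
grip_force: 0.0
```

>>> {"api": "arm_command", "payload": {"steps": [0,0,0,0,0,-1,0,0,0,0,0,-1,0,0,0,0,0,-1,0,0,0,0,0,-1,0,0,0,0,0,-1,0,0,0,0,0,-1,0,0,0,0,0,-1,0,0,0,0,0,-1]}}

```text
time: 40.85
tool_pos: [0.5078, 0.0786, 0.1445]
orientation: [0.807, 0.591, 0.0, 0.0]
contact_force: [-0.3, -0.2, 0.0]
finger_gap: 0.0316
grip_force: 0.0
```

>>> {"api": "arm_command", "payload": {"steps": [0,0,0,0,0,-1,0,0,0,0,0,-1,0,0,0,0,0,-1,0,0,0,0,0,-1,0,0,0,0,0,-1,0,0,0,0,0,-1,0,0,0,0,0,-1,0,0,0,0,0,-1]}}

```text
time: 41.65
tool_pos: [0.5078, 0.0784, 0.1445]
orientation: [0.371, 0.929, -0.0, 0.0]
contact_force: [0.5, 0.7, -0.4]
finger_gap: 0.0316
grip_force: 0.0
```

>>> {"api": "arm_command", "payload": {"steps": [0,0,0,0,0,-1,0,0,0,0,0,-1,0,0,0,0,0,-1,0,0,0,0,0,-1,0,0,0,0,0,-1,0,0,0,0,0,-1,0,0,0,0,0,-1,0,0,0,0,0,-1]}}

```text
time: 42.45
tool_pos: [0.5079, 0.0781, 0.1444]
orientation: [-0.177, 0.984, -0.001, 0.0]
contact_force: [-0.7, 0.5, 0.5]
finger_gap: 0.0318
grip_force: 0.0
```

Run:
```python
from h import *
go(508.5,76.9,154,82)
im,d=grab('top','t11');  bolts(im,d,'top'); moulds(im,d,'top',box=(.5,.68,-.05,.32),zr=(.04,.06))
```

```text
t 42.5 pos [507.9  78.1 144.4] yaw 110.4 tilt 0.07 j [-0.47, 0.48, 0.29, 1.99, -0.21, 0.7, 1.87]
shift units [-0.01 -0.05  2.5 ] turn units -5.45 gap 31.8 F [-0.7  0.5  0.5]
top all (array([534. , 267.3]), array([37.6, 10.4]), 45.9) zmax 0.1
   top (array([534.3, 267.6]), array([35.7, 10.4]), 45.9) 48
top all (array([524. , 204.2]), array([35.3, 10.6]), -7.0) zmax 0.101
   top (array([524. , 204.2]), array([35.3, 10.6]), -7.0) 49
top mould (array([601.3, 196. ]), array([135.9,  31.2]), -7.2) z 0.0511 547
top mould (array([645.8, 125.2]), array([30.4, 23.1]), 84.5) z 0.0507 91
```

Bolt B is home at -7.0°, in line with the bay. Bolt D is next.

>>> {"api": "arm_command", "payload": {"steps": [0,-0.05,0,0,0,-1,0,0,0,0,0,-1,0,0,0,0,0,-1,0,0,0,0,0,-1,0,0,0,0,0,-1,0,0,0,0,0,-0.45,0,0,0.9,0,0,0,0,0,0.8,0,0,0]}}

```text
time: 43.3
tool_pos: [0.5088, 0.0771, 0.1015]
orientation: [-0.526, 0.85, -0.001, 0.001]
contact_force: [0.4, 0.4, -0.2]
finger_gap: 0.032
grip_force: 0.0
```

>>> {"api": "arm_command", "payload": {"steps": [0,0,0.5,0,0,0,0,0,0.3,0,0,0,0,0,0,0,0,0]}}

```text
time: 43.6
tool_pos: [0.5077, 0.0774, 0.0807]
orientation: [-0.528, 0.85, -0.0, -0.001]
contact_force: [-0.2, 1.2, 0.4]
finger_gap: 0.0319
grip_force: 0.0
```

>>> {"api": "arm_command", "payload": {"steps": [0,0,0,0,0,0,0,0,0,0,0,0,0,0,0,0,0,0,0,0,0,0,0,0,0,0,0,0,0,0], "gripper": 0}}

```text
time: 44.1
tool_pos: [0.5092, 0.0775, 0.0819]
orientation: [-0.528, 0.849, -0.001, 0.001]
contact_force: [2.1, -1.7, 3.8]
finger_gap: 0.0116
grip_force: 30.0
```

>>> {"api": "arm_command", "payload": {"steps": [0,0,0,0,0,1,0,0,0,0,0,1,0,0,0,0,0,1,0,0,0,0,0,1,0,0,0,0,0,1,0,0,0,0,0,1,0,0,0,0,0,1,0,0,0,0,0,1]}}

```text
time: 44.9
tool_pos: [0.5101, 0.0762, 0.082]
orientation: [0.006, 1.0, -0.001, 0.002]
contact_force: [4.7, -5.7, 0.0]
finger_gap: 0.0119
grip_force: 30.0
```

Run:
```python
from h import *
print(np.round(bot.get_obs()['moment'],2),bot.get_obs()['grip_force'])
go(508.5,76.9,-99,82)
```

```text
[-1.12 -0.87  0.06] 29.985778676345944
t 44.9 pos [510.1  76.2  82. ] yaw 89.3 tilt 0.25 j [-0.53, 0.6, 0.38, 2.02, -0.39, 0.58, 1.67]
shift units [ 0.06  0.03 -0.  ] turn units 1.04 gap 11.9 F [ 4.7 -5.7  0. ]
```

>>> {"api": "arm_command", "payload": {"steps": [0,0,0,0,0,1,0,0,0,0,0,1,0,0,0,0,0,1,0,0,0,0,0,1,0,0,0,0,0,1,0,0,0,0,0,1,0,0,0,0,0,1,0,0,0,0,0,1]}}

```text
time: 45.7
tool_pos: [0.5093, 0.0749, 0.082]
orientation: [0.535, 0.845, -0.001, 0.002]
contact_force: [1.8, -8.2, 3.3]
finger_gap: 0.0119
grip_force: 30.0
```

>>> {"api": "arm_command", "payload": {"steps": [0,0,0,0,0,1,0,0,0,0,0,1,0,0,0,0,0,1,0,0,0,0,0,1,0,0,0,0,0,1,0,0,0,0,0,1,0,0,0,0,0,1,0,0,0,0,0,1]}}

```text
time: 46.5
tool_pos: [0.5077, 0.075, 0.0819]
orientation: [0.902, 0.433, -0.001, 0.001]
contact_force: [-2.3, -6.8, 9.0]
finger_gap: 0.0119
grip_force: 30.0
```

Run:
```python
from h import *
print(np.round(bot.get_obs()['moment'],2),bot.get_obs()['grip_force'])
go(508.5,76.9,-99,82)
```

```text
[-1.62  0.77  0.07] 29.98336744029075
t 46.5 pos [507.7  75.   81.9] yaw -38.7 tilt 0.17 j [-0.91, 0.81, 0.93, 2.04, -0.94, 0.79, -0.07]
shift units [ 0.08 -0.02 -0.  ] turn units 7.54 gap 11.9 F [-2.3 -6.8  9. ]
```

>>> {"api": "arm_command", "payload": {"steps": [0,0,0,0,0,1,0,0,0,0,0,1,0,0,0,0,0,1,0,0,0,0,0,1,0,0,0,0,0,1,0,0,0,0,0,1,0,0,0,0,0,0.9]}}

```text
time: 47.2
tool_pos: [0.5071, 0.0762, 0.0819]
orientation: [0.999, -0.034, -0.001, 0.001]
contact_force: [-5.5, -3.7, 11.5]
finger_gap: 0.0116
grip_force: 30.0
```

>>> {"api": "arm_command", "payload": {"steps": [0,0,0,0,0,0.4,0,0,0,0,0,0.25,0,0,0,0,0,0.1,0,0,0,0,0,0]}}

```text
time: 47.6
tool_pos: [0.5071, 0.0763, 0.0819]
orientation: [0.997, -0.083, -0.001, 0.001]
contact_force: [-4.7, -2.9, 12.7]
finger_gap: 0.012
grip_force: 30.4
```

Run:
```python
from h import *
print(np.round(bot.get_obs()['moment'],2),bot.get_obs()['grip_force'])
go(508.5,76.9,-99,82)
```

```text
[-0.78  1.13  0.56] 30.35693617871715
t 47.6 pos [507.1  76.3  81.9] yaw -99.5 tilt 0.12 j [-1.02, 0.96, 1.13, 2.05, -1.13, 0.96, -0.99]
shift units [ 0.05 -0.03 -0.  ] turn units -0.06 gap 12.0 F [-4.7 -2.9 12.7]
```

>>> {"api": "arm_command", "payload": {"steps": [0,0,0,0,0,-0.2,0,0,0,0,0,0,0,0,0,0,0,0,0,0,0,0,0,0], "gripper": 0.36}}

```text
time: 48.0
tool_pos: [0.508, 0.0781, 0.081]
orientation: [0.998, -0.068, -0.0, -0.0]
contact_force: [0.3, 0.6, 0.2]
finger_gap: 0.0317
grip_force: 0.0
```

>>> {"api": "arm_command", "payload": {"steps": [0,0,-0.5,0,0,0,0,0,-1,0,0,0,0,0,-1,0,0,0,0,0,-1,0,0,0,0,1,0,0,0,0,0,1,0,0,0,0,0,1,0,0,0,0,0,1,0,0,0,0]}}

```text
time: 48.8
tool_pos: [0.4943, -0.0223, 0.1696]
orientation: [0.998, -0.069, 0.0, -0.0]
contact_force: [0.4, -0.3, 1.0]
finger_gap: 0.0319
grip_force: 0.0
```

>>> {"api": "arm_command", "payload": {"steps": [0,1,0,0,0,0,0,1,0,0,0,0,0,1,0,0,0,0,0,1,0,0,0,0,0,1,0,0,0,0,0,0,0,0,0,0]}}

```text
time: 49.4
tool_pos: [0.4765, -0.1487, 0.17]
orientation: [0.997, -0.071, 0.001, 0.001]
contact_force: [0.6, 0.0, -0.7]
finger_gap: 0.0318
grip_force: 0.0
```

Run:
```python
from h import *
im,d=grab('top','t12');  bolts(im,d,'top'); moulds(im,d,'top',box=(.45,.75,-.4,.32),zr=(.03,.0575))
cv2.imwrite('pics/t12c.png',cv2.resize(im[100:340,100:520,::-1],None,fx=1.9,fy=1.9))
```

```text
top all (array([533.7, 267. ]), array([39.6, 10.4]), 45.9) zmax 0.103
   top (array([533.7, 267. ]), array([39.6, 10.4]), 45.9) 52
top all (array([523.8, 203.8]), array([35.2, 11.5]), -8.9) zmax 0.099
   top (array([523.9, 204.3]), array([35.2, 10.4]), -8.4) 50
top all (array([516.1, 140.8]), array([36.6, 10.8]), -7.1) zmax 0.101
   top (array([516.1, 140.8]), array([36.6, 10.8]), -7.1) 53
top all (array([507.1,  77.3]), array([37.3, 10.7]), -9.3) zmax 0.1
   top (array([507.1,  77.3]), array([37.3, 10.7]), -9.3) 54
top mould (array([740.2, 240.4]), array([157.1,  11.3]), -87.3) z 0.0453 179
top mould (array([736.8, -14.6]), array([88.9, 24.4]), 89.0) z 0.0438 84
top mould (array([ 738.7, -373.1]), array([53.8, 20.6]), 89.2) z 0.0475 108
top mould (array([591.7, 204.3]), array([186.3, 174.5]), -7.6) z 0.048 1598
top mould (array([599.1,  83.7]), array([138.8,  66.7]), -8.4) z 0.0487 715
top mould (array([531.9, 189. ]), array([45.4, 27.1]), -43.3) z 0.0327 64
```

View pics/t12c.png

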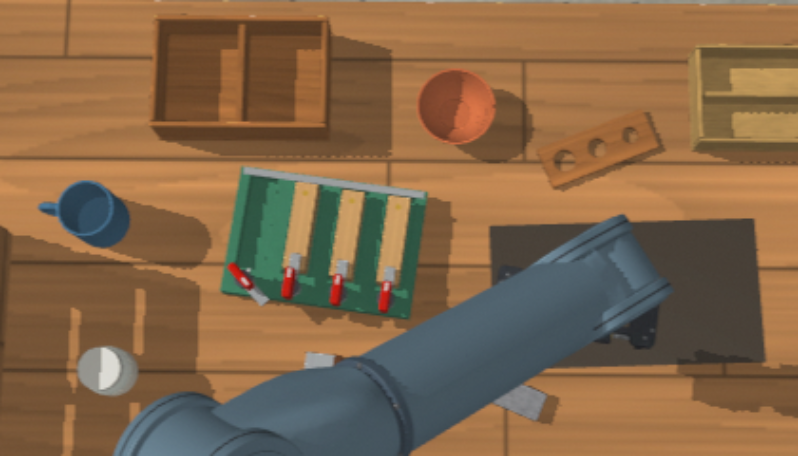

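The picture shows the three moulds in bays B, C and D, with each tab over its mould at crop positions (295,262), (341,270) and (389,277). The mat is empty apart from the arm above it, and the bystanders in view have not moved, so I'll hand in.

```bash
python3 -c "
from bench import bot
print(bot.finish_job())"
```

```text
the job is handed in; nothing more can be done
None
```

All three moulds are seated in bays B, C and D with their clamp bolts turned home to the end stop, and the job was handed in at about 49 s of the 210 s limit.

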